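# Check a kitchen scale with 150 g

## Task

Check the kitchen scale at 150 g: put the 100 g and the 50 g steel weights, the middle one and the smallest of the three, onto its tray one after the other, both standing upright and side by side, so that the pointer comes to rest at 150 g. Leave the largest weight (200 g) and everything else off the tray, and let go.

Things in the scene. Friction and masses are not known exactly. Their poses are not given: they have to be found in the camera images.
- weight_100g: 100 g steel weight, middle in size: flat round body 34 mm wide, 13 mm high, with a knob 13 mm wide on top (24 mm high in all), upright on the worktop right of the scale. Grip it by the body. Origin: centre of the underside; z up. The three weights stand in any order, over 90 mm apart; the unwanted 200 g one has the same shape, 50 mm wide, 26 mm high. A tea light 38 mm wide, 15 mm high stands between two of them.
- weight_50g: 50 g steel weight, the smallest of three: flat round body 26 mm wide, 11 mm high, with a knob 10 mm wide on top (21 mm high in all), upright on the worktop right of the scale. Grip it by the body. Origin: centre of the underside; z up. 
- tray (a point): Centre of the flat floor of the scale's round steel tray (z up, x away from the dial, yaw up to 0.4 rad). Tray 160 mm wide inside at the floor, 180 mm over its rim, which stands 8 mm above the floor. Empty, the floor is 109 mm above the worktop (the scale stands on the hob); on a soft spring it sinks 6.7 mm per 100 g (at most 18 mm), and this point with it. The grey housing is fixed, its dial faces the robot.
- dial_pointer (a joint): Pointer of the scale's dial: 0 rad with an empty tray (pointing up the dial), turning clockwise by 1 rad for each 100 g on the tray, so 1.5 rad at 150 g. The dial has a mark every 50 g, a longer one every 100 g.
Mind the look-alikes: they are no part of the job. What is shaped like the weight_50g but black or green is not meant.

How it is judged:
By the outcome, as a careful person would: the job done as asked, in the order asked, and still so for the second after the job is handed in, with the robot touching nothing.
It also fails if it takes over 56 s, if anything falls off the work surface, if the arm or the gripper's body presses on something with over 40 N, if the wrist force passes 120 N, or if a joint passes its speed limit or range.

## Robot

A 6-joint arm with a two-finger parallel gripper is mounted at the origin on a cart in front of the work surface, level with it; the furniture and walls round the work are solid. World frame = base frame: x ahead of the robot, y to its left, z up, the work surface at z = 0. Lengths are in m, angles in degrees, forces in N, time in s.
With the tool pointing down it reaches from about 0.325 to 0.85 m from the base axis. Payload 15.5 kg.
Tool frame: the origin (TCP) lies at the very end of the fingers, on their centre line; the grasp point (between the pads) lies arm.grip_depth behind it (arm.grip_depth is the distance from the TCP to the grasp point, in m); z points along the fingers, y is the direction in which the jaws open and shut (so a half turn about z gives the same grasp; the last joint's range is limited). The gripper opens to 91 mm and grips with 3 to 60 N. Pads are 32 mm wide; open, the fingers measure 118 mm over their backs; the gripper's body (76 mm by 178 mm) begins 60 mm behind the grasp point.
Start: joints at [-5.472, 28.281, 77.091, -0, 74.628, -5.472], TCP at [0.625, 0, 0.214] pointing down, gripper open.
Joint ranges: [-166.48, 166.48], [-47.26, 123.95], [12.59, 153.08], [-70.14, 250.14], [6.76, 159.57], [-176.63, 176.63]. Speed limits (degrees/s): [108.29, 108.29, 147.25, 172.46, 172.46, 172.46].

## Interface

Orientations are given as a 3x3 rotation matrix whose columns are the frame's x, y, z axes.
In Python, from rig import arm gives the robot as it stands. Calls block until the motion is done:
- arm.move_to(position, orientation): joint-space move of the TCP to a pose.
- arm.move_l(position, orientation=None, feed=0.15): straight line of the TCP; orientation=None keeps the orientation; feed is the mean speed in m/s.
- arm.move_joints(angles): joint-space move.
- arm.grip(opening): finger opening in m; the grip force is fixed at half the most; returns when the fingers have stopped.
- arm.sleep(seconds).
- arm.solve_ik(position, orientation): joint angles nearest the present ones, or None.
- arm.snapshot(name): name is "scene" or "side" or "wrist"; returns the picture (384x512x3 uint8, red, green, blue); there is no depth.
- arm.get_calibration(name): a dict with "intrinsics" (3x3 intrinsics, pixels), "cam_to_world" (4x4, takes a point from camera to world coordinates). Camera axes: x right, y down, z forward; pixel columns grow to the right and rows downward; lengths in m; the calibration is good to about 2 mm. A picture is of the moment at which its call begins: read the wrist's pose just before it. get_calibration takes no time and is no camera call; for the wrist camera it gives the pose at the moment of the call.
A pose or a line that the arm cannot do raises arm.Unreachable and nothing moves.
- arm.sign_off(): hands the job in, once; it reports no verdict.
Readings, each from a call of its own:
- arm.current_t(): time.
- arm.current_joint_positions(): joint angles.
- arm.current_dq(): joint speeds.
- arm.current_tau(): joint torques, N m.
- arm.current_ee_pos(): TCP position.
- arm.current_tool_rot(): TCP orientation.
- arm.current_force(): force on the tool from outside, world axes, zero at the start.
- arm.current_torque(): the same for the moment, N m.
- arm.current_width(): finger opening in m.
Only numpy, scipy, OpenCV 4.12 (cv2) and the standard library are available. Lean on these libraries where they do the work, as an engineer would, in place of code of your own. Each camera call takes 0.05 s, during which the arm holds its last target. There are 200 camera calls.

## Working session

There is one attempt and no reset: what is moved stays moved. The work goes in short steps, each a Python script; the robot and the scene stay as the last script left them, time stands still between calls to the robot, and variables do not carry over. Pictures are saved under pics/ and viewed, about 8 in all and at most 12, crops included, and the job is handed in when it is done.

```bash
mkdir -p pics; ls; python3 - <<'E'
from rig import arm
import cv2,numpy as np
for n in("scene","side"):
    im=arm.snapshot(n); cv2.imwrite(f"pics/{n}0.png",cv2.resize(im[...,::-1],(800,600),interpolation=cv2.INTER_CUBIC))
    c=arm.get_calibration(n); print(n,c["intrinsics"].round(1).tolist(),c["cam_to_world"].round(3).tolist())
print(arm.grip_depth,arm.current_t(),arm.current_tool_rot().round(3) if hasattr(arm.current_tool_rot(),'round') else arm.current_tool_rot())
E
```

```text
pics
scene [[349.2, 0.0, 252.8], [0.0, 349.2, 191.6], [0.0, 0.0, 1.0]] [[0.549, -0.423, 0.721, -0.082], [-0.836, -0.296, 0.463, -0.417], [0.018, -0.856, -0.516, 0.523], [0.0, 0.0, 0.0, 1.0]]
side [[466.9, 0.0, 248.5], [0.0, 466.9, 191.2], [0.0, 0.0, 1.0]] [[0.827, -0.231, 0.512, 0.01], [-0.562, -0.307, 0.768, -0.747], [-0.02, -0.923, -0.384, 0.483], [0.0, 0.0, 0.0, 1.0]]
0.0188 0.1 [[-0.     1.    -0.001]
 [ 1.     0.     0.   ]
 [ 0.    -0.001 -1.   ]]
```

View pics/scene0.png

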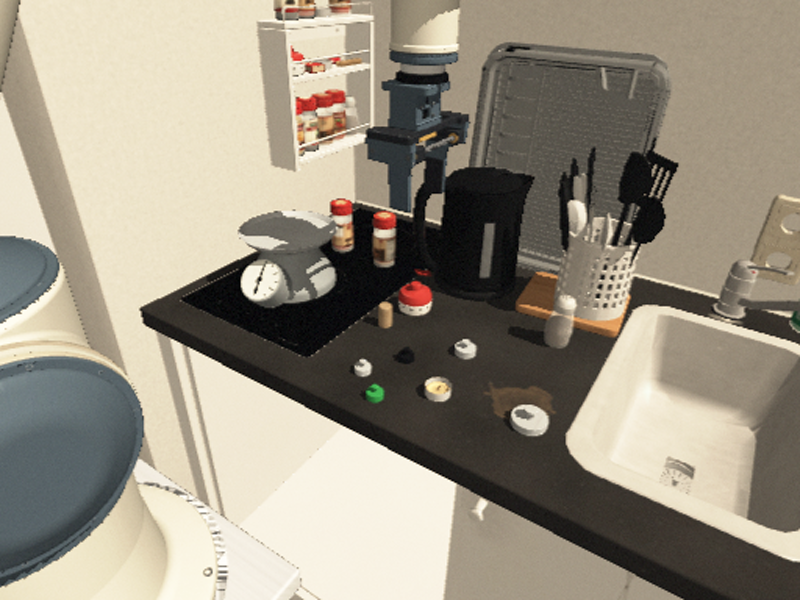

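View pics/side0.png

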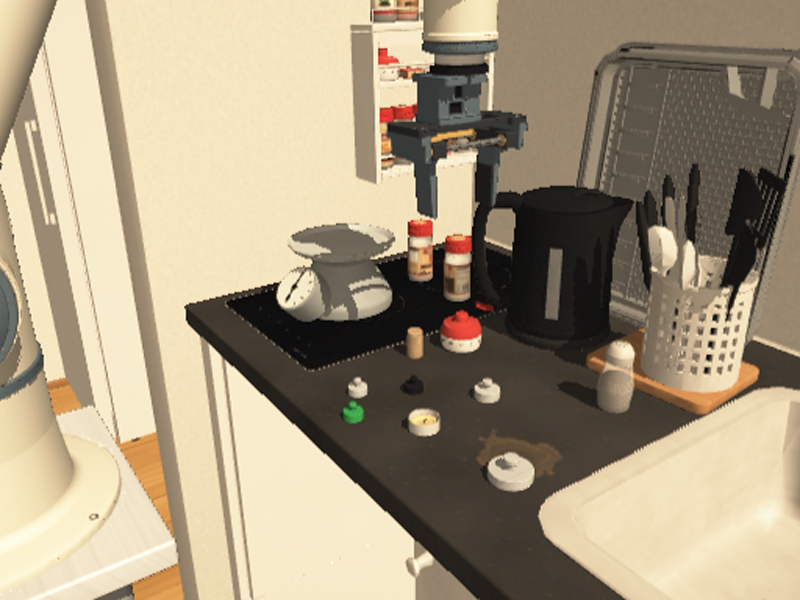

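Both views show three steel-coloured knobbed weights. In scene pixels, the smallest is at (362,368), the middle one at (465,349) and the largest at (530,420). The look-alikes are black (405,355) and green (375,393), and the tea light is at (437,388). I take the bright steel ones at (362,368) as 50 g and (465,349) as 100 g, and will confirm that in an enlarged crop.

```bash
python3 - <<'E'
import cv2,numpy as np
s=cv2.imread("pics/scene0.png");d=cv2.imread("pics/side0.png")
# crops in 800x600 coords; scale factors
a=cv2.resize(s[320:440,335:535],(400,240),interpolation=cv2.INTER_CUBIC)
b=cv2.resize(d[360:480,330:530],(400,240),interpolation=cv2.INTER_CUBIC)
c=cv2.resize(s[190:310,220:420],(400,240),interpolation=cv2.INTER_CUBIC)
e=cv2.resize(d[205:325,250:450],(400,240),interpolation=cv2.INTER_CUBIC)
cv2.imwrite("pics/crop0.png",np.vstack([np.hstack([a,b]),np.hstack([c,e])]))
E
```

```text
(no output)
```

View pics/crop0.png

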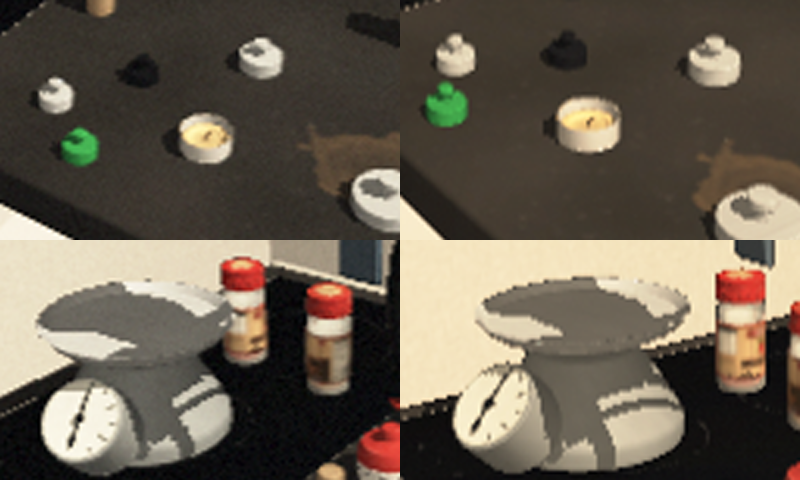

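The crop confirms it: the small bright steel weight is at scene (363,369) and the middle steel one at scene (465,351). The black and green ones are look-alikes. Next I turn these pixels into positions.

```bash
cat > h.py <<'E'
from rig import arm
import numpy as np,cv2
def ray(name,uv,z,s=1.5625,cal=None):
    c=cal or arm.get_calibration(name);K=c["intrinsics"];T=c["cam_to_world"]
    d=T[:3,:3]@np.linalg.solve(K,[(uv[0]+.5)/s-.5,(uv[1]+.5)/s-.5,1]);o=T[:3,3]
    return o+d*(z-o[2])/d[2]
def proj(cal,p):
    T=cal["cam_to_world"];q=cal["intrinsics"]@(T[:3,:3].T@(np.array(p)-T[:3,3]));return q[:2]/q[2]
def R(yaw): # tool down, jaw axis y at yaw (deg) from world x
    a=np.radians(yaw);y=np.array([np.cos(a),np.sin(a),0]);z=np.array([0,0,-1.]);return np.column_stack([np.cross(y,z),y,z])
E
python3 - <<'E'
from h import *
for n,z,a,b in(("50",.0055,(363,369),(358,390)),("100",.0065,(465.5,351),(487,394.5)),("tray",.117,(288,230),(341.5,240.5)),("200",.01,(530,421),(510,472)),
 ("black",.0055,(406,356),(413,387)),("green",.0055,(375,394),(353,413)),("tea",.0075,(437,389),(424,423)),("redpot",.02,(415,299),(461,333)),("cork",.015,(385,315),(415,343)),("jar",.03,(384,240),(458,268))):
    print(n,ray("scene",a,z).round(4),ray("side",b,z).round(4))
print(arm.get_calibration("wrist")["cam_to_world"].round(3))
E
```

```text
50 [ 0.4431 -0.0243  0.0055] [ 0.4402 -0.0252  0.0055]
100 [ 0.5719 -0.1323  0.0065] [ 0.5674 -0.1349  0.0065]
tray [0.5787 0.2417 0.117 ] [0.5764 0.236  0.117 ]
200 [ 0.4756 -0.2776  0.01  ] [ 0.4743 -0.2777  0.01  ]
black [ 0.5078 -0.0605  0.0055] [ 0.5031 -0.0614  0.0055]
green [ 0.4068 -0.0722  0.0055] [ 0.4048 -0.0701  0.0055]
tea [ 0.4644 -0.141   0.0075] [ 0.4604 -0.1428  0.0075]
redpot [0.6435 0.0067 0.02  ] [0.64   0.0062 0.02  ]
cork [0.5753 0.0253 0.015 ] [0.5716 0.0278 0.015 ]
jar [0.8002 0.1811 0.03  ] [0.7953 0.2037 0.03  ]
[[ 1.    -0.    -0.001  0.625]
 [-0.    -0.957 -0.29   0.083]
 [-0.001  0.29  -0.957  0.384]
 [ 0.     0.     0.     1.   ]]
```

```bash
python3 - <<'E'
from h import *
for n,p in(("corner",(145,310)),("hobleft",(183,297)),("kettle front",(470,295)),("wallback",(365,205))): print(n,ray("scene",p,0).round(3))
arm.move_to([.505,-.11,.2],R(0)); 
cal=arm.get_calibration("wrist");im=arm.snapshot("wrist")
print(arm.current_t(),arm.current_ee_pos())
np.savez("w1.npz",**cal);cv2.imwrite("pics/w1.png",cv2.resize(im[...,::-1],(800,600),interpolation=cv2.INTER_CUBIC))
for n,p in(("50",(.4415,-.0247,.0055)),("100",(.5697,-.1336,.0065))): print(n,proj(cal,p)*1.5625)
E
```

```text
corner [0.364 0.397 0.   ]
hobleft [0.432 0.379 0.   ]
kettle front [ 0.745 -0.054  0.   ]
wallback [1.003 0.379 0.   ]
0.8417 [ 0.50563533 -0.10992643  0.20018572]
50 [309.7663649 132.0180585]
100 [493.47638969 288.18731092]
```

View pics/w1.png

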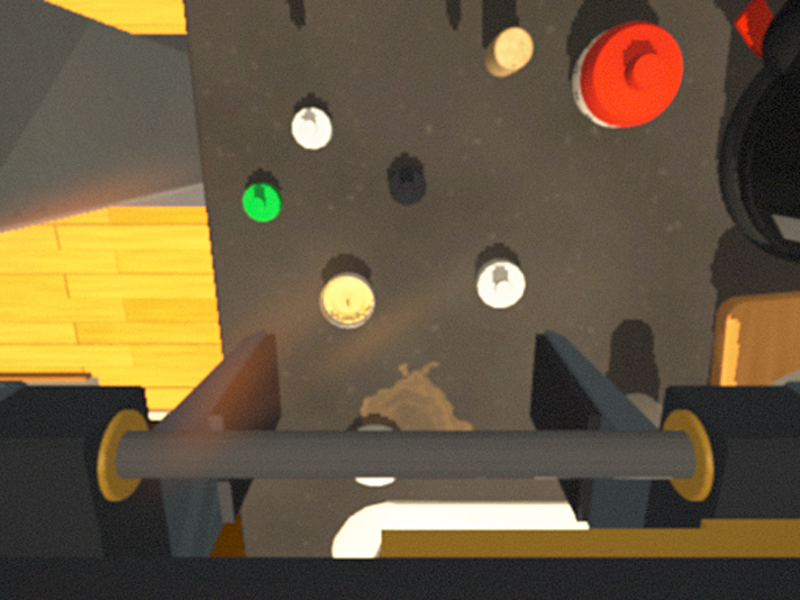

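The wrist view shows the 50 g disc at (312,129) and the 100 g disc at (501,285), with clear space around both and nothing within finger reach. The left wall is at y≈0.39, so I'll place with the jaws along y and the weights side by side along x. I pick the 100 g first.

```bash
python3 - <<'E'
from h import *
cal=dict(np.load("w1.npz"))
p50=ray("w",(312,129),.010,cal=cal);p100=ray("w",(501,285),.012,cal=cal);print(p50,p100)
a=p100[:2]
arm.grip(.07)
arm.move_to([*a,.09],R(90));print(arm.current_joint_positions())
arm.move_l([*a,.03],feed=.12)
cal=arm.get_calibration("wrist");im=arm.snapshot("wrist");cv2.imwrite("pics/w2.png",cv2.resize(im[...,::-1],(800,600)))
print(proj(cal,[*a,.012])*1.5625)
arm.move_l([*a,.003],feed=.06);print(arm.current_force(),arm.current_ee_pos())
arm.grip(0.02);print(arm.current_width(),arm.current_t())
arm.move_l([*a,.06],feed=.12);print(arm.current_width(),arm.current_force())
E
```

```text
[ 0.44368552 -0.02265249  0.01      ] [ 0.57378704 -0.12941158  0.012     ]
[-1.85253287e+01  3.35832416e+01  9.00075318e+01  1.72799514e-03
  5.63942303e+01 -1.08458862e+02]
[403.65087636 354.75279155]
[ 0.12295359  0.35926681 -0.01354248] [ 0.57367565 -0.12938481  0.00276648]
0.03154833362742832 4.7917
0.031745700063241414 [ 0.70074498  0.45756195 -1.59279043]
```

```bash
python3 - <<'E'
from h import *
im=arm.snapshot("wrist");b=arm.snapshot("side")
w2=cv2.imread("pics/w2.png")
f=lambda x:cv2.resize(x,(400,300))
bb=cv2.resize(b[200:290,240:360,::-1],(400,300),interpolation=cv2.INTER_CUBIC)
cc=cv2.resize(im[170:320,156:356,::-1],(400,300),interpolation=cv2.INTER_CUBIC)
cv2.imwrite("pics/g1.png",np.vstack([np.hstack([f(w2),f(im[...,::-1])]),np.hstack([cc,bb])]))
E
```

```text
(no output)
```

View pics/g1.png

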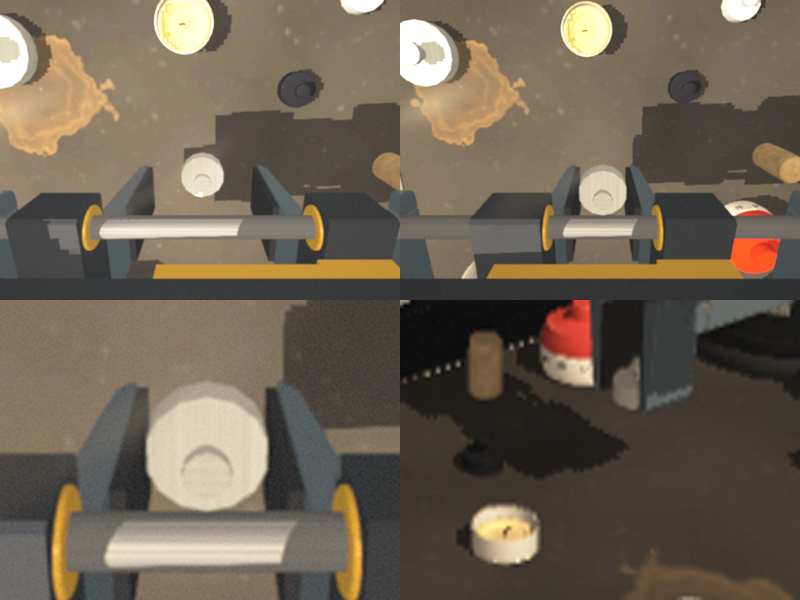

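The 100 g weight is held upright between the pads (the crop shows its body at about (207,445)). Carry it over the tray, and take a wrist picture there to refine the tray centre.

```bash
python3 - <<'E'
from h import *
p=arm.current_ee_pos()
arm.move_l([p[0],p[1],.2],feed=.25)
arm.move_to([.609,.240,.22],R(90)); print(arm.current_t(),arm.current_joint_positions(),arm.current_width())
cal=arm.get_calibration("wrist");im=arm.snapshot("wrist");np.savez("w3.npz",**cal)
x=cv2.resize(im[...,::-1],(800,600),interpolation=cv2.INTER_CUBIC)
for t in np.linspace(0,2*np.pi,60):
    u=proj(cal,[.579+.09*np.cos(t),.24+.09*np.sin(t),.117])*1.5625
    cv2.circle(x,tuple(int(v) for v in u),2,(0,0,255),-1)
cv2.imwrite("pics/w3.png",x)
E
```

```text
7.6167 [ 1.61842627e+01  3.04367276e+01  7.21459525e+01 -2.02696148e-02
  7.74485719e+01 -7.37497584e+01] 0.031723593255266594
```

View pics/w3.png

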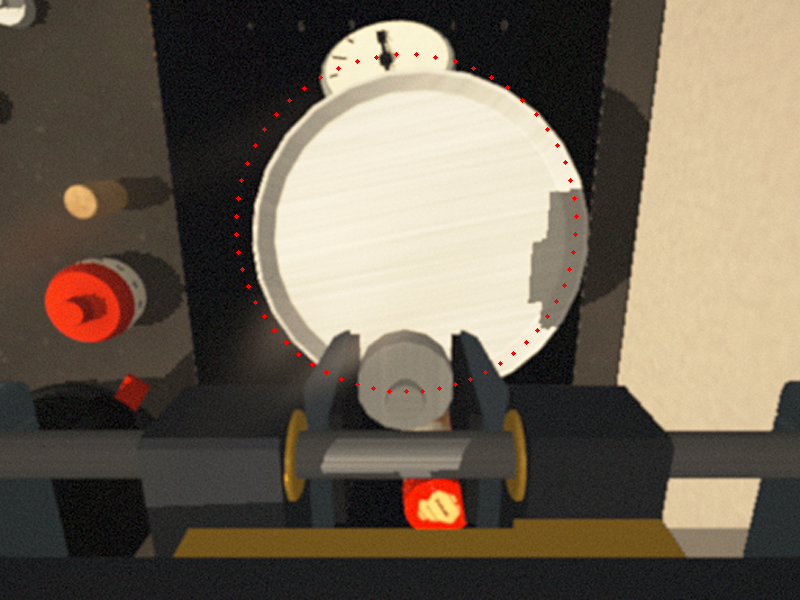

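The rim in the wrist view spans columns 253–588 with its top at row 70, versus the predicted 237–576 and row 54. That shifts the tray centre to about (0.584, 0.246), and I place the 100 g at x+0.03 from it.

```bash
python3 - <<'E'
from h import *
arm.move_l([.614,.246,.135],feed=.15)
arm.move_l([.614,.246,.109],feed=.05);print(arm.current_force(),arm.current_ee_pos())
arm.grip(.06);arm.sleep(.2)
arm.move_l([.614,.246,.2],feed=.15)
print(arm.current_t())
cal=arm.get_calibration("wrist");im=arm.snapshot("wrist");np.savez("w4.npz",**cal);s=arm.snapshot("side")
a=cv2.resize(im[...,::-1],(400,300),interpolation=cv2.INTER_AREA)
b=cv2.resize(s[130:220,160:280,::-1],(400,300),interpolation=cv2.INTER_CUBIC)
cv2.imwrite("pics/p1.png",np.hstack([a,b]))
E
```

```text
[-0.80288932 -0.05677785 -1.40794083] [0.61396486 0.24602655 0.10894353]
10.625
```

View pics/p1.png

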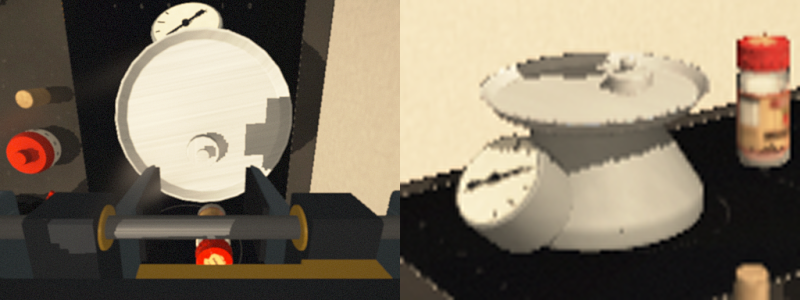

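The 100 g weight stands upright on the tray at (206,150) and the pointer has turned to roughly 1 rad. Next I do the 50 g.

```bash
python3 - <<'E'
from h import *
a=[.4437,-.0227]
arm.grip(.05)
arm.move_to([*a,.15],R(0));arm.move_l([*a,.05],feed=.15);arm.move_l([*a,.0025],feed=.06);print(arm.current_force(),arm.current_ee_pos())
arm.grip(.012);print(arm.current_width())
arm.move_l([*a,.2],feed=.2);print(arm.current_width(),arm.current_t())
arm.move_to([.552,.246,.2],R(90));print(arm.current_width(),arm.current_t())
cal=arm.get_calibration("wrist");im=arm.snapshot("wrist");s=arm.snapshot("side")
a=cv2.resize(im[...,::-1],(400,300),interpolation=cv2.INTER_AREA)
b=cv2.resize(s[100:220,140:300,::-1],(400,300),interpolation=cv2.INTER_CUBIC)
cv2.imwrite("pics/g2.png",np.hstack([a,b]))
E
```

```text
[-0.06938052 -0.06093315  0.442345  ] [ 0.44382644 -0.02273284  0.00266772]
0.023347219430717346
0.02308690026929864 15.7667
0.023493445899965142 16.8833
```

View pics/g2.png

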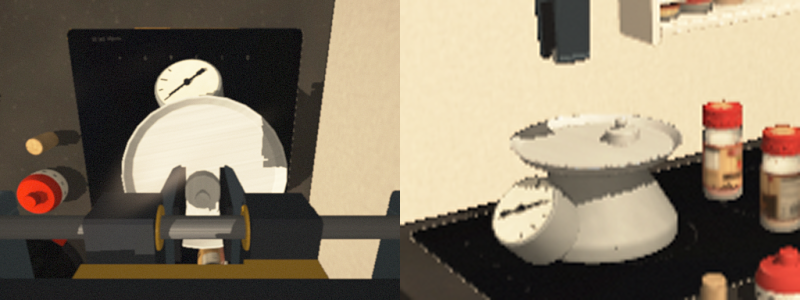

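The 50 g weight is held upright at (203,192) over the tray. Lower it in front of the 100 g.

```bash
python3 - <<'E'
from h import *
arm.move_l([.552,.246,.13],feed=.15)
arm.move_l([.552,.246,.1025],feed=.05);print(arm.current_force(),arm.current_ee_pos())
arm.grip(.05);arm.sleep(.2)
arm.move_l([.552,.246,.2],feed=.15);arm.sleep(1)
print(arm.current_t())
im=arm.snapshot("wrist");s=arm.snapshot("side")
a=cv2.resize(im[60:240,100:340,::-1],(400,300),interpolation=cv2.INTER_CUBIC)
b=cv2.resize(s[130:220,160:280,::-1],(400,300),interpolation=cv2.INTER_CUBIC)
cv2.imwrite("pics/p2.png",np.hstack([a,b]))
E
```

```text
[-0.26185183  0.32571277  0.10212254] [0.55197561 0.24601549 0.10248533]
20.8917
```

View pics/p2.png

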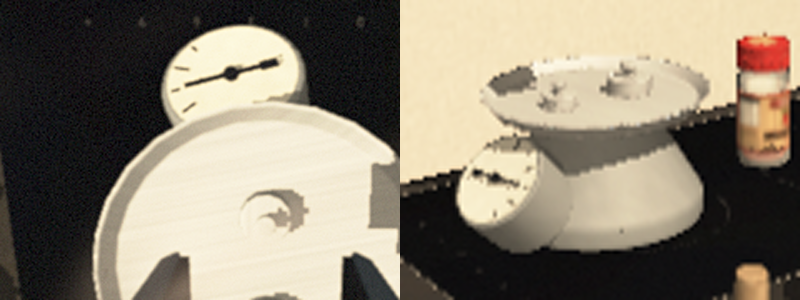

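Both weights stand upright and separate in the tray, with the jaws clear. The pointer is near the three-o'clock mark, about 1.5 rad. I check it has stopped moving, then hand in.

```bash
python3 - <<'E'
from h import *
arm.move_l([.552,.246,.26],feed=.15);arm.sleep(.5)
a=arm.snapshot("side");arm.sleep(1);b=arm.snapshot("side")
d=np.abs(a[130:220,160:280].astype(int)-b[130:220,160:280]);print(d.mean(),d.max(),arm.current_t(),arm.current_force())
arm.sign_off()
E
```

```text
0.5672222222222222 7 23.1417 [ 0.38308516 -0.26760335 -0.21528784]
the job is handed in; nothing more can be done
```

I put the 100 g weight and then the 50 g steel weight on the scale tray. Both stand upright, about 6 cm apart. I released them, backed the arm off and handed in at about 23 s.

- **Weights:** The last wrist and side views showed both weights upright and separate, with only those two on the tray. I never reached for the 200 g weight, the tea light or the black and green look-alikes.
- **Pointer:** It read about 1 rad after the 100 g weight and about 1.5 rad (150 g) after the 50 g. I judged this by eye and did not measure the angle. Two side pictures 1 s apart differed only by image noise, so it had stopped moving.
- **Tray position:** The fixed cameras put the tray centre about 7–8 mm from where the wrist camera saw it. I went with the wrist view, weighted slightly toward the fixed cameras.
- **Grip width:** The fingers closed about 2.5 mm narrower than the stated size of each weight. The pictures showed both held firmly and straight.

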